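# Hold the shutter of the light-exposure box open at the mark

## Robot

A 6-joint arm with a two-finger parallel gripper is mounted at the origin on the work surface; the furniture and walls round the work are solid. World frame = base frame: x ahead of the robot, y to its left, z up, the work surface at z = 0. Lengths are in mm, angles in rad, forces in N, time in s.
With the tool pointing down it reaches from about 425 to 1125 mm from the base axis. Payload 14.9 kg.
Tool frame: the origin (TCP) lies midway between the tips of the shut fingers; the grasp point (between the pads) lies 19 mm behind it (arm.hold_point_z is the distance from the TCP to the grasp point, in mm); z points along the fingers, y is the line along which they close (so a half turn about z gives the same grasp; the last joint's range is limited). The gripper opens to 91 mm and grips with 3 to 60 N. Pads are 32 mm wide; open, the fingers measure 118 mm over their backs; the gripper's body (76 mm by 178 mm) begins 60 mm behind the grasp point.
Start: joints at [1.187, 0.379, 1.734, -0, 1.028, -0.033], TCP at [240.562, 657.379, 213.932] pointing down, gripper open.
Joint ranges: [-2.77, 2.77], [-0.74, 2.19], [0, 2.66], [-1.06, 4.2], [0.31, 2.87], [-3.08, 3.08]. Speed limits (rad/s): [1.89, 1.89, 2.39, 3.14, 3.14, 3.14].

## Interface

Orientations are given as a 3x3 rotation matrix whose columns are the frame's x, y, z axes.
In Python, from station import sensors, get_image, camera_model, close_job, arm gives the robot as it stands.
- The arm moves only by the tool jog_arm, never from a script. Its argument "deltas" is text: rows parted by semicolons, each of 7 numbers parted by spaces: the shift along the tool's x, y, z in cm, then the turn, a rotation vector about the tool's x, y, z in rad, then the opening in per cent of the stroke, from 0 (shut) to 100 (fully open). A call has 1 to 12 rows; each row shifts and turns the commanded pose from where the row before left it, along the tool's axes as they then stand; what a row does not reach is not made up. A row lasts 1/12 s, in which the tool goes at most 41.7 mm and 7.16 degrees, less where a joint would pass 70% of its speed; a pose out of reach is approached as far as the arm can. A call is refused whole if a number of a shift passes 4.17 or a number of a turn 0.125, either way. A call with a gripper value outside its range is refused whole. The fingers move at their own pace and stop on an object; the grip force is fixed at half the most. Time passes only in rows, so rows that do not move let the fingers close. It gives the time, the measured TCP pose, the force, the opening and the grip force at its end, in the units of the state.
- sensors.get_state(): the state, without advancing time (a new reading comes with each control period).
- get_image(name): name is "scene" or "top"; returns the picture (384x512x3 uint8, red, green, blue); there is no depth.
- camera_model(name): a dict with "fx", "fy", "cx", "cy" (pixels), "extrinsics" (4x4, takes a point from world to camera coordinates). Camera axes: x right, y up, looking along -z (the intrinsics and any distortion apply to the point x, -y, -z); pixel columns grow to the right and rows downward; lengths in mm; the calibration is good to about 2 mm. A picture is of the moment at which its call begins. camera_model takes no time and is no camera call.
- close_job(): hands the job in; it is judged then, once.
The state is a dict: "time": time; "joints": joint angles; "qvel": joint speeds; "joint_efforts": joint torques, N m; "ee_pos": TCP position; "orientation": TCP orientation; "wrist_force": force on the tool from outside, world axes, zero at the start; "torque": the same for the moment, N m; "grip_width": finger opening in mm; "finger_force": force on a finger pad.
Only numpy, scipy, OpenCV 4.12 (cv2) and the standard library are available. Lean on these libraries where they do the work, as an engineer would, in place of code of your own. Each camera call takes 0.05 s, during which the arm holds its last target. There are 200 camera calls.

## Task

The painted colour sample already lies in the small grey light-exposure box: shut the box's lid fully, then pull the spring-return shutter handle straight out of the box's side until its yellow pointer is level with the red mark on the scale, and keep it there. Finish while still holding the handle at the mark, since the spring takes it back as soon as it is let go. Leave the wax tin and the bone folder where they are.

Things in the scene. Friction and masses are not known exactly. Their poses are not given: they have to be found in the camera images.
- exposure_box: Grey box, 120 x 120 mm and 60 mm high without its lid, fixed to the table; origin under the centre of the 120 x 120 mm box. Its z is up, its +x points to the hinge side (away from the robot, within about 20 degrees), its -y is the side where the shutter comes out. An aluminium tongue with the scale, 96 mm wide (along x), top at z = 16 mm, reaches from that side (y = -60 mm) to y = -193 mm.
- lid (a joint): Angle of the black lid (rad): 0 is fully shut, growing as it swings up about its hinge line, stop at 1.7. It starts part open, leaning over the box. Its hinge is stiff (friction about 0.18 N m), so it stays where it is left and must be pushed all the way down.
- lid_hinge (a point): Middle of the lid's hinge line, along the top of the box's +x wall (60 mm from the box's centre, 60 mm up); the hinge line runs along the box's y.
- lid_edge (a point): Point on the lid's outer (upper when shut) face, midway across, 110 mm from the hinge line, near the free edge. The lid is a plate 120 mm wide (along y), 122 mm long from the hinge, 8 mm thick, with a 6 mm steel lip beyond its free edge; shut, it lies on the box and its outer face is 68 mm above the table.
- shutter_handle: Black upright grip block with ribbed bands: 40 mm along the box's x, 14 mm along its y, from 38 to 78 mm above the table, on a steel foot 54 x 26 mm. Origin at its middle, 60 mm up; axes as the box's. Home, the origin is 105 mm from the box's centre along its -y (38 mm free to the box). It slides out along -y up to 60 mm; spring 3 N at home, about 11 N at 50 mm; springs home when let go.
- pointer (a point): Tip of the yellow pointer fixed to the shutter, 45 mm from the grip's middle toward the box's -x, in line with the grip's middle (same y in the box's frame), 32 mm above the table.
- red_mark: Red clip, 8 mm wide along the box's y, fixed on the -x edge of the scale tongue; it stands up to 36 mm above the table. Origin at the middle of its width, level with the pointer; axes parallel to the box's. It is set 22 to 50 mm beyond the pointer's home place along the box's -y. The pointer is level with the mark when it stands within the clip's width.
- tin: Round yellow-topped wax tin, 66 mm across, 22 mm high, loose bystander; origin under its centre.
- folder_tool: Cream bone folder, 22 x 151 x 8 mm, lying loose, bystander; origin under its centre.

How it is judged:
By the outcome, as a careful person would: the job done as asked, in the order asked, and still so for the second after the job is handed in, while the arm keeps its last pose, push and grip.
It also fails if it takes over 50 s, if anything falls off the work surface, if the arm or the gripper's body presses on something with over 40 N, if the wrist force passes 120 N, or if a joint passes its speed limit or range.

## Working session

There is one attempt and no reset: what is moved stays moved. The work goes in short steps, Python scripts to look and compute and a tool call to move; the robot and the scene stay as the last step left them, time stands still between calls to the robot, and variables do not carry over. Pictures are saved under pics/ and viewed, at most 10 in all, crops included, and the job is handed in when it is done.

Besides the shell and the picture viewer there is one more tool, called by a JSON object that holds its "fn" and its "kwargs", one argument or row to a line. jog_arm: Moves the arm, as the interface text tells. Its arguments: {"type":"object","properties":{"deltas":{"type":"string"}},"required":["deltas"]}

```bash
mkdir -p pics; ls; python3 - <<'E'
from station import *
import cv2,numpy as np
for n in("scene","top"):
    im=get_image(n); cv2.imwrite(f"pics/{n}0.png",im[:,:,::-1]); m=camera_model(n); print(n,m)
s=sensors.get_state();print(s['orientation'],s['ee_pos'],s['grip_width'],s['time'])
print([a for a in dir(arm) if a[0]!='_'])
a=cv2.imread("pics/scene0.png");b=cv2.imread("pics/top0.png")
E
```

```text
pics
scene {'fx': 363.65619711998943, 'fy': 363.65619711998943, 'cx': 255.43041320346515, 'cy': 194.32927995327492, 'extrinsics': array([[ 8.15649909e-01, -5.78143580e-01,  2.15691277e-02,
        -4.13659709e+02],
       [ 2.61078443e-01,  4.01089468e-01,  8.78046289e-01,
        -1.73954615e+02],
       [-5.16287975e-01, -7.10547142e-01,  4.78089413e-01,
        -7.19355308e+02],
       [ 0.00000000e+00,  0.00000000e+00,  0.00000000e+00,
         1.00000000e+00]])}
top {'fx': 377.53732915881915, 'fy': 377.53732915881915, 'cx': 258.74511472532373, 'cy': 184.5593785566985, 'extrinsics': array([[ 4.18820367e-02, -9.99114218e-01,  4.08351359e-03,
        -6.14931696e+01],
       [ 9.74779019e-01,  4.17579510e-02,  2.19230787e-01,
        -4.82873446e+02],
       [-2.19207116e-01, -5.20130850e-03,  9.75664485e-01,
        -1.13235476e+03],
       [ 0.00000000e+00,  0.00000000e+00,  0.00000000e+00,
         1.00000000e+00]])}
[[-9.39095432e-01  3.43656247e-01 -3.90931492e-04]
 [ 3.43656466e-01  9.39094978e-01 -9.24999567e-04]
 [ 4.92399211e-05 -1.00300900e-03 -9.99999496e-01]] [240.43063136 657.03082193 213.35500348] 91.31606425409926 0.1
['IKError', 'hold_point_z']
```

View pics/scene0.png

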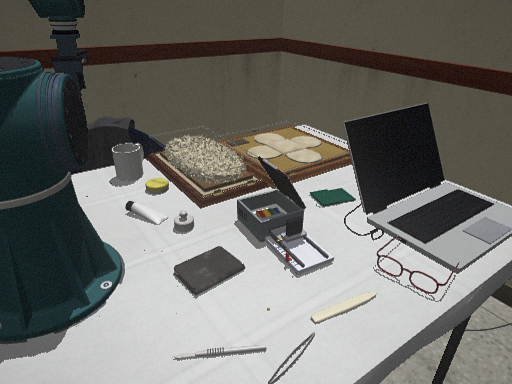

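View pics/top0.png

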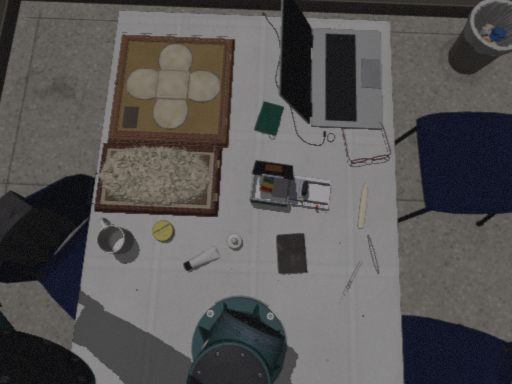

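The scene view shows the box near (272,212) with the lid leaning up, and the tongue and shutter toward (300,250). The top view shows the box near (271,190), the handle near (305,188) and the red mark near (317,208). I'll enlarge both.

```bash
python3 - <<'E'
import cv2
a=cv2.imread("pics/scene0.png");b=cv2.imread("pics/top0.png")
cv2.imwrite("pics/s1.png",cv2.resize(a[150:280,225:345],None,fx=4.6,fy=4.6,interpolation=2)) 
cv2.imwrite("pics/t1.png",cv2.resize(b[150:220,240:340],None,fx=8,fy=8,interpolation=2))
E
```

```text
(no output)
```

View pics/s1.png

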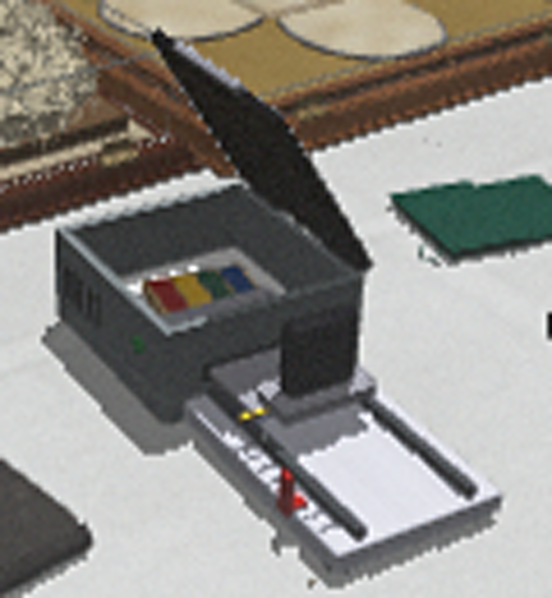

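View pics/t1.png

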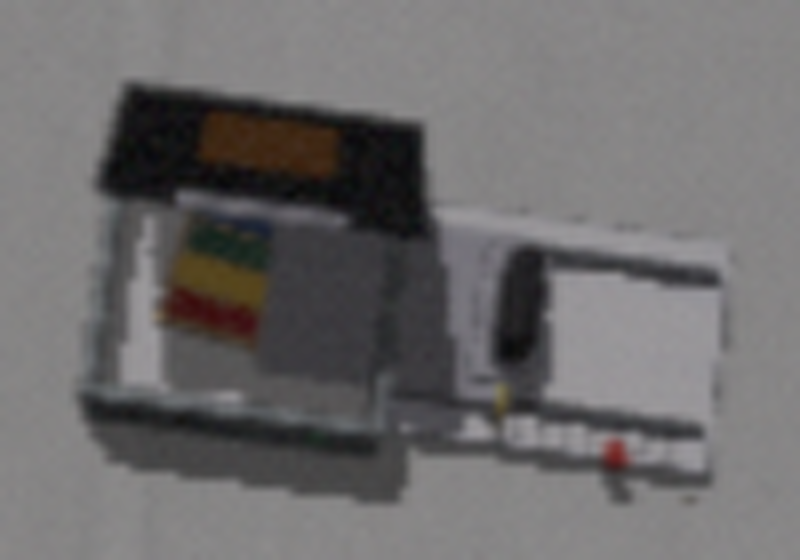

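The crops show the box's top corners, the tongue's end corners, the yellow pointer and the red clip clearly, as well as the lid's free edge. I'll fit the box pose, lid angle and mark from these points.

```bash
cat >h.py <<'E'
import numpy as np
from station import camera_model
M={n:camera_model(n) for n in("scene","top")}
def proj(n,P):
    m=M[n];E=m['extrinsics'];c=E[:3,:3]@P+E[:3,3]
    return np.array([m['cx']+m['fx']*c[0]/-c[2],m['cy']+m['fy']*-c[1]/-c[2]])
def b2w(p,b):
    c,s=np.cos(b[2]),np.sin(b[2]);return np.array([b[0]+c*p[0]-s*p[1],b[1]+s*p[0]+c*p[1],p[2]])
def lidp(th,r,y,h=8): # outer face point
    return (60-r*np.cos(th)+h*np.sin(th),y,60+r*np.sin(th)+h*np.cos(th))
E
python3 - <<'E'
from h import *
from scipy.optimize import least_squares
S=lambda u,v:(np.array([u,v])+.5)/4.6-.5+[225,150]
T=lambda u,v:(np.array([u,v])+.5)/8-.5+[240,150]
def obs(q):
    L=[("scene",S(57,232),(-60,60,60)),("scene",S(180,330),(-60,-60,60)),("scene",S(362,270),(60,-60,60)),
    ("scene",S(330,552),(-48,-193,16)),("scene",S(500,495),(48,-193,16)),
    ("top",T(82,398),(-60,60,60)),("top",T(378,440),(-60,-60,60)),("top",T(710,480),(-48,-193,16)),("top",T(728,242),(48,-193,16)),
    ("top",T(100,192),lidp(q[3],122,60)),("top",T(432,235),lidp(q[3],122,-60)),("scene",S(155,30),lidp(q[3],122,60)),
    ("scene",S(287,470),(q[5],-105-q[4],36)),("top",T(616,447),(q[5],-105-q[4],36)),("top",T(500,408),(-45,-105,32)),("scene",S(243,417),(-45,-105,32))]
    return L
def f(q): return np.concatenate([proj(n,b2w(np.array(p),q))-o for n,o,p in obs(q)])
r=least_squares(f,[500,-50,0,1,35,-50],loss='soft_l1')
print(r.x.round(3));print(f(r.x).reshape(-1,2).round(1))
q=r.x
for nm,p in dict(hinge=(60,0,60),edge=lidp(q[3],110,0),edge0=lidp(0,110,0),handle=(0,-105,60),mark=(q[5],-105-q[4],32)).items(): print(nm,b2w(p,q).round(1))
E
```

```text
[ 4.92128e+02 -7.90130e+01 -1.07000e-01  9.56000e-01  4.69680e+01
 -4.75290e+01]
[[-0.4 -1. ]
 [-3.2  1.1]
 [ 0.8  1.5]
 [ 1.2  1.2]
 [ 0.9 -0.2]
 [-0.7 -1.1]
 [ 0.6 -0.6]
 [-0.3 -0.8]
 [ 0.7  0.1]
 [-0.7 -1.1]
 [-0.6 -0.4]
 [-1.1  0.3]
 [ 0.2  0. ]
 [-0.3  0.3]
 [-0.6  2.4]
 [-1.2  1. ]]
hinge [551.8 -85.4  60. ]
edge [495.2 -79.3 154.5]
edge0 [442.4 -73.7  68. ]
handle [ 480.9 -183.4   60. ]
mark [ 428.6 -225.    32. ]
```

{"fn": "jog_arm", "kwargs": {
  "deltas": "0 0 0 0 0 -0.122 0; 0 0 0 0 0 -0.122 0; -2.5 -3 0 0 0 0 0; -2.5 -3 0 0 0 0 0; -2.5 -3 0 0 0 0 0; -2.5 -3 0 0 0 0 0; -2.5 -3 0 0 0 0 0; -2.5 -3 0 0 0 0 0; -2.5 -3 0 0 0 0 0; -2.5 -3 0 0 0 0 0; -2.5 -3 0 0 0 0 0; -2.5 -3 0 0 0 0 0"
}}

```text
time: 1.1
ee_pos: [457.7, 330.6, 213.8]
orientation: [[-0.994, 0.106, -0.0], [0.106, 0.994, -0.0], [0.0, -0.0, -1.0]]
wrist_force: [0.4, 0.6, -0.2]
grip_width: 14.2
finger_force: 0.0
```

{"fn": "jog_arm", "kwargs": {
  "deltas": "-1.05 -3.65 0 0 0 0 0; -1.05 -3.65 0 0 0 0 0; -1.05 -3.65 0 0 0 0 0; -1.05 -3.65 0 0 0 0 0; -1.05 -3.65 0 0 0 0 0; -1.05 -3.65 0 0 0 0 0; -1.05 -3.65 0 0 0 0 0; -1.05 -3.65 0 0 0 0 0; -1.05 -3.65 0 0 0 0 0; -1.05 -3.65 0 0 0 0 0; -1.05 -3.65 0 0 0 0 0; 0 0 2 0 0 0 0"
}}

```text
time: 2.1
ee_pos: [532.0, -84.3, 196.8]
orientation: [[-0.994, 0.11, 0.006], [0.11, 0.994, -0.002], [-0.006, -0.001, -1.0]]
wrist_force: [1.2, 0.2, 0.2]
grip_width: 0.6
finger_force: 0.0
```

```bash
python3 - <<'E'
from station import *
import cv2,numpy as np
a=get_image("scene");b=get_image("top")
o=np.hstack([cv2.resize(a[100:250,205:345],(400,429)),cv2.resize(b[120:250,220:345],(400,416))[:416].copy() if 0 else cv2.resize(b[120:250,220:341],(400,429))])
cv2.imwrite("pics/c2.png",o[:,:,::-1])
E
```

```text
(no output)
```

View pics/c2.png

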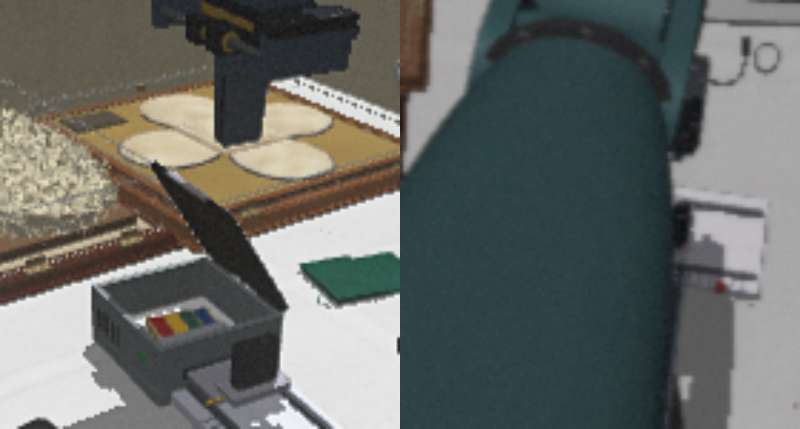

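The fingers are above the outer face of the lid, centred across it, with the lid's tip at about (155,165) in the left half of the crop. Next is the push along the arc.

{"fn": "jog_arm", "kwargs": {
  "deltas": "0.5 0 0.8 0 0 0 0; 0.5 0 0.8 0 0 0 0; 0.5 0 0.8 0 0 0 0; 0.5 0 0.8 0 0 0 0; 0.5 0 0.8 0 0 0 0; 0.5 0 0.8 0 0 0 0; 0.5 0 0.8 0 0 0 0; 0.5 0 0.8 0 0 0 0; 0.5 0 0.8 0 0 0 0"
}}

```text
time: 2.95
ee_pos: [483.9, -74.2, 121.2]
orientation: [[-0.994, 0.106, -0.0], [0.106, 0.994, 0.0], [0.0, 0.0, -1.0]]
wrist_force: [-0.0, 1.1, 1.8]
grip_width: 0.4
finger_force: 0.7
```

{"fn": "jog_arm", "kwargs": {
  "deltas": "0.45 0 0.8 0 0 0 0; 0.45 0 0.8 0 0 0 0; 0.45 0 0.8 0 0 0 0; 0.45 0 0.8 0 0 0 0; 0.45 0 0.8 0 0 0 0; 0.3 0 0.6 0 0 0 0; 0.1 0 0.3 0 0 0 0; 0 0 0.2 0 0 0 0; 0 0 0.2 0 0 0 0; 0 0 0 0 0 0 0"
}}

```text
time: 3.78
ee_pos: [458.1, -71.5, 68.7]
orientation: [[-0.994, 0.107, -0.0], [0.107, 0.994, 0.0], [0.0, 0.0, -1.0]]
wrist_force: [0.9, -0.1, 0.3]
grip_width: 0.2
finger_force: 0.0
```

{"fn": "jog_arm", "kwargs": {
  "deltas": "0 0 0.1 0 0 0 0; 0 0 0.1 0 0 0 0; 0 0 0.1 0 0 0 0; 0 0 0 0 0 0 0"
}}

```text
time: 4.12
ee_pos: [458.6, -71.5, 67.6]
orientation: [[-0.994, 0.107, -0.0], [0.107, 0.994, 0.0], [0.0, 0.0, -1.0]]
wrist_force: [-16.7, 2.7, 45.2]
grip_width: 0.5
finger_force: 22.4
```

```bash
python3 - <<'E'
from station import *
import cv2
a=get_image("scene")
cv2.imwrite("pics/c3.png",cv2.resize(a[150:280,225:345],None,fx=4.6,fy=4.6,interpolation=2)[:,:,::-1])
E
```

```text
(no output)
```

View pics/c3.png

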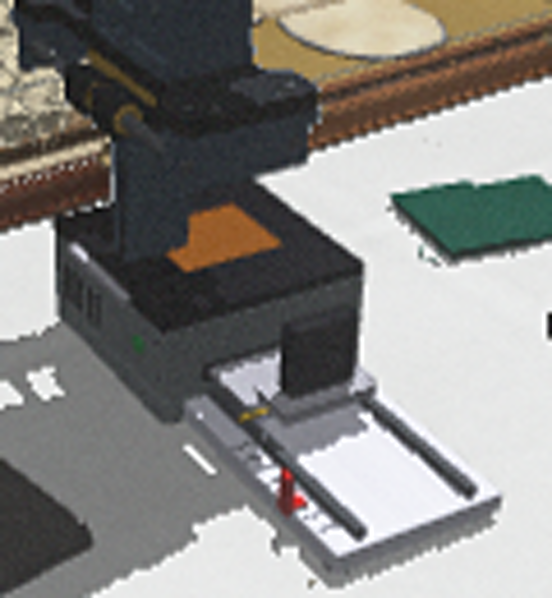

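Shut: the lid lies flat on the box, and the tip at z = 67.6 met the stop with 45 N. Next I'll lift and go over the handle.

{"fn": "jog_arm", "kwargs": {
  "deltas": "0 0 -1 0 0 0 0; 0 0 -2 0 0 0 0; 0 0 -2 0 0 0 44; -0.5 -1.6 -0.5 0 0 0 44; -0.5 -1.6 0 0 0 0 44; -0.5 -1.6 0 0 0 0 44; -0.5 -1.6 0 0 0 0 44; -0.5 -1.6 0 0 0 0 44; -0.5 -1.6 0 0 0 0 44; -0.4 -1.3 0 0 0 0 44; 0 0 0 0 0 0 44; 0 0 0 0 0 0 44"
}}

```text
time: 5.17
ee_pos: [480.3, -183.7, 120.9]
orientation: [[-0.994, 0.108, 0.0], [0.108, 0.994, 0.0], [-0.0, 0.0, -1.0]]
wrist_force: [0.1, 0.4, -0.1]
grip_width: 40.1
finger_force: 0.0
```

```bash
python3 - <<'E'
from station import *
import cv2,numpy as np
a=get_image("scene");b=get_image("top")
o=np.hstack([cv2.resize(a[150:280,225:345],(480,520)),cv2.resize(b[150:250,275:335],(312,520))])
cv2.imwrite("pics/c4.png",o[:,:,::-1])
E
```

```text
(no output)
```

View pics/c4.png

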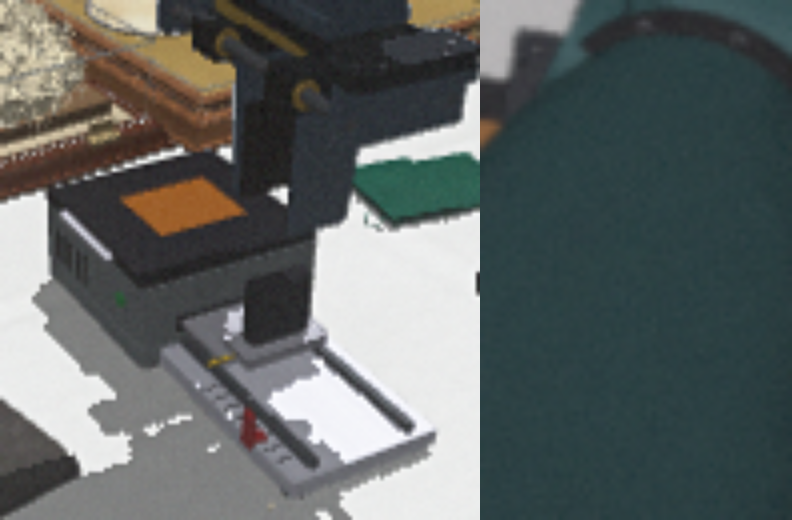

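The fingers straddle the handle from above, with the lid still shut. I'll lower onto it.

{"fn": "jog_arm", "kwargs": {
  "deltas": "0 0 1.5 0 0 0 44; 0 0 1 0 0 0 44; 0 0 1 0 0 0 44; 0 0 1 0 0 0 44; 0 0 0.5 0 0 0 44"
}}

```text
time: 5.68
ee_pos: [479.7, -182.9, 69.4]
orientation: [[-0.994, 0.106, -0.002], [0.106, 0.994, 0.001], [0.002, 0.0, -1.0]]
wrist_force: [-0.9, -0.3, -0.9]
grip_width: 40.1
finger_force: 0.0
```

{"fn": "jog_arm", "kwargs": {
  "deltas": "0 0 1 0 0 0 44; 0 0 1 0 0 0 44; 0 0 0.6 0 0 0 44; 0 0 0 0 0 0 44; 0 0 0 0 0 0 0; 0 0 0 0 0 0 0; 0 0 0 0 0 0 0; 0 0 0 0 0 0 0"
}}

```text
time: 6.35
ee_pos: [480.6, -183.6, 45.4]
orientation: [[-0.994, 0.107, 0.001], [0.107, 0.994, -0.0], [-0.001, -0.0, -1.0]]
wrist_force: [-0.1, 0.3, 0.6]
grip_width: 16.4
finger_force: 0.0
```

{"fn": "jog_arm", "kwargs": {
  "deltas": "0 0 0 0 0 0 0; 0 0 0 0 0 0 0; 0 0 0 0 0 0 0; 0 0 0 0 0 0 0"
}}

```text
time: 6.68
ee_pos: [480.6, -183.5, 45.3]
orientation: [[-0.994, 0.106, 0.0], [0.106, 0.994, -0.0], [-0.0, -0.0, -1.0]]
wrist_force: [0.1, 3.3, 7.3]
grip_width: 14.2
finger_force: 30.0
```

{"fn": "jog_arm", "kwargs": {
  "deltas": "0 -0.4 0 0 0 0 0; 0 -0.4 0 0 0 0 0; 0 -0.4 0 0 0 0 0; 0 -0.4 0 0 0 0 0; 0 -0.4 0 0 0 0 0; 0 -0.4 0 0 0 0 0; 0 -0.4 0 0 0 0 0; 0 -0.4 0 0 0 0 0; 0 -0.4 0 0 0 0 0; 0 -0.4 0 0 0 0 0; 0 0 0 0 0 0 0; 0 0 0 0 0 0 0"
}}

```text
time: 7.68
ee_pos: [476.6, -223.1, 45.3]
orientation: [[-0.994, 0.107, 0.001], [0.107, 0.994, 0.0], [-0.001, 0.0, -1.0]]
wrist_force: [3.6, 8.5, 6.1]
grip_width: 14.0
finger_force: 30.0
```

```bash
python3 - <<'E'
from station import *
import cv2,numpy as np
a=get_image("scene");b=get_image("top")
cv2.imwrite("pics/full.png",a[:,:,::-1])
o=np.hstack([cv2.resize(a[185:285,255:340],(510,600),interpolation=2),cv2.resize(b[170:230,295:324],(290,600),interpolation=2)])
cv2.imwrite("pics/c5.png",o[:,:,::-1])
E
```

```text
(no output)
```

View pics/c5.png

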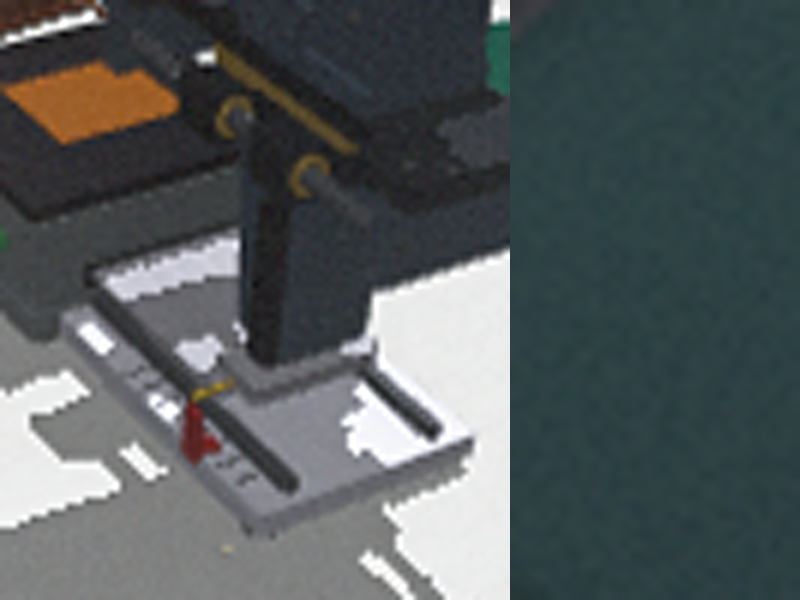

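Travel is 39.8 mm. The pointer tip at (195,395) is still short of the red clip, whose top is at (193,408). I'll add 6 mm and check with a projected level line.

{"fn": "jog_arm", "kwargs": {
  "deltas": "0 -0.2 0 0 0 0 0; 0 -0.2 0 0 0 0 0; 0 -0.2 0 0 0 0 0; 0 0 0 0 0 0 0; 0 0 0 0 0 0 0; 0 0 0 0 0 0 0"
}}

```text
time: 8.28
ee_pos: [476.0, -228.9, 45.3]
orientation: [[-0.994, 0.107, 0.001], [0.107, 0.994, 0.0], [-0.001, 0.0, -1.0]]
wrist_force: [5.0, 9.8, 6.2]
grip_width: 13.8
finger_force: 30.0
```

```bash
python3 - <<'E'
from station import *
from h import *
import cv2
a=get_image("scene")
p=sensors.get_state()['ee_pos'];print(p)
q=(492.1,-79.0,-.107)
t=-(0.107*(p[0]-480.6)+.994*(p[1]+183.5));print("travel",t)
X0,Y0,k=270,235,16
im=cv2.resize(a[Y0:Y0+36,X0:X0+45],None,fx=k,fy=k,interpolation=2)[:,:,::-1].copy()
print("tip,now",proj("scene",b2w((-45,-105-t,32),q)))
for d in(-4,0,4):  # level lines at mark y estimate 46, z=32, and clip outline at x=-48
  P=[((proj("scene",b2w(x,q))-[X0,Y0]+.5)*k).astype(int).tolist() for x in((-30,-151+d,32),(-55,-151+d,32))]
  cv2.line(im,P[0],P[1],(255,0,0) if d else (0,255,0),1)
cv2.imwrite("pics/c6.png",np.hstack([im,]))
f=a.astype(int);m=(f[...,0]>90)&(f[...,1]<60)&(f[...,2]<60);m[:230]=0;m[290:]=0;m[:,:270]=0;m[:,310:]=0
v,u=np.nonzero(m);print(np.c_[u,v].tolist())
m=(f[...,0]>110)&(f[...,1]>90)&(f[...,2]<70);m[:230]=0;m[290:]=0;m[:,:270]=0;m[:,320:]=0
v,u=np.nonzero(m);print(np.c_[u,v].tolist())
E
```

```text
[ 475.98555761 -228.85333767   45.31842527]
travel 45.57496297623316
tip,now [287.76444935 252.6316257 ]
[[286, 252], [286, 253], [287, 253], [287, 254], [288, 254], [288, 257], [287, 258], [288, 258], [289, 258], [290, 258], [285, 259], [288, 259], [289, 259], [290, 259], [291, 259], [287, 261]]
[[294, 250], [295, 250], [290, 251], [291, 251], [292, 251], [289, 252]]
```

View pics/c6.png

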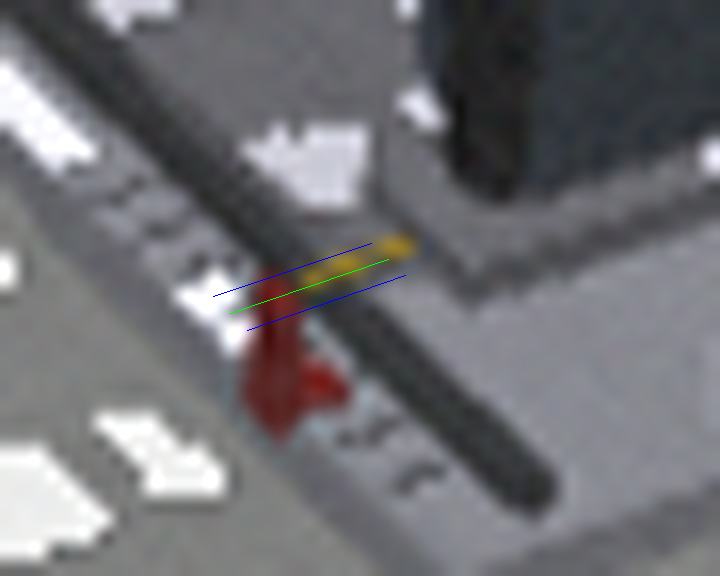

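The lid is shut. The pointer's line meets the clip at about (282,287), while the clip's middle at pointer height is about (282,300). That is inside the clip but roughly 2 mm short of centre, so I'll pull a little more.

{"fn": "jog_arm", "kwargs": {
  "deltas": "0 -0.1 0 0 0 0 0; 0 -0.1 0 0 0 0 0; 0 0 0 0 0 0 0; 0 0 0 0 0 0 0; 0 0 0 0 0 0 0; 0 0 0 0 0 0 0"
}}

```text
time: 8.83
ee_pos: [475.8, -230.8, 45.3]
orientation: [[-0.994, 0.106, 0.001], [0.106, 0.994, 0.0], [-0.001, 0.0, -1.0]]
wrist_force: [5.2, 9.9, 5.3]
grip_width: 13.8
finger_force: 30.0
```

```bash
python3 - <<'E'
from station import *
import cv2
a=get_image("scene")
b=cv2.resize(a[235:271,270:315],None,fx=16,fy=16,interpolation=2)
cv2.imwrite("pics/c7.png",b[:,:,::-1])
E
```

```text
(no output)
```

View pics/c7.png

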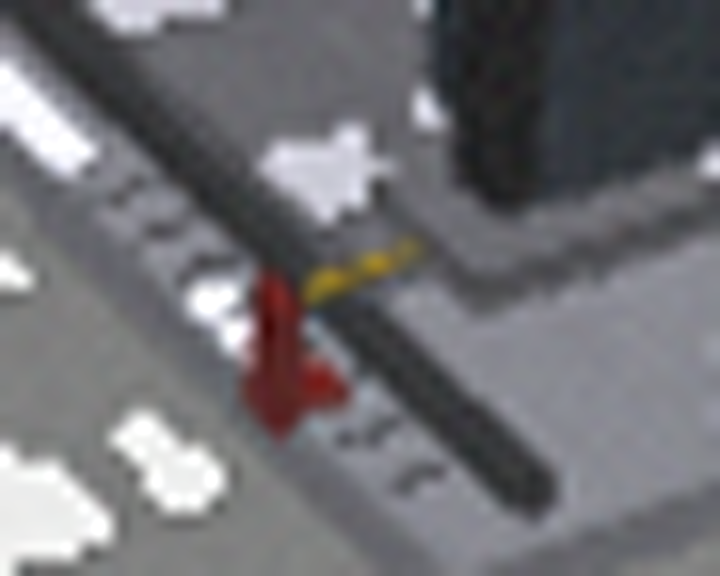

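The pointer's line now meets the clip at about (282,302), its middle. Handing in.

```bash
python3 -c "
from station import *
print(close_job())"
```

```text
the job is handed in; nothing more can be done
None
```

The lid is fully shut, and I handed the job in with the gripper still holding the handle 47.5 mm out, the yellow pointer level with the middle of the red mark as judged from the camera image; the arm was never sent near the tin or the folder, though I did not check them in a final picture.

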